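# Turn the disinfectant carousel to the pump bottle

## Robot

A 7-joint arm with a two-finger parallel gripper is mounted at the origin on the work surface. World frame = base frame: x ahead of the robot, y to its left, z up, the work surface at z = 0. Lengths are in m, angles in rad, forces in N, time in s.
With the tool pointing down it reaches from about 0.4 to 0.9 m from the base axis. Payload 5.5 kg.
Tool frame: the origin (TCP) lies between the finger pads; the fingertips stand 19 mm ahead of it and the grasp point (between the pads) is the TCP; z points along the fingers, y is the line along which they close (so a half turn about z gives the same grasp; the last joint's range is limited). The gripper opens to 85 mm and grips with 20 to 120 N. Pads are 22 mm wide; open, the fingers measure 114 mm over their backs; the gripper's body (76 mm by 85 mm) begins 54 mm behind the grasp point. The pads swing forward as they close: fully open they stand 13 mm farther back than shut.
Start: joints at [1.389, 0.501, -0.427, 1.55, 0.221, 1.138, -0.21], TCP at [0.28, -0.587, 0.25] pointing down, gripper open.
Joint ranges: [-2.88, 2.88], [-0.31, 2.03], [-1.54, 1.56], [0.2, 2.42], [-1.41, 4.55], [0.19, 2.02], [-2.57, 2.57]. Speed limits (rad/s): [2.57, 2.57, 3.14, 3.14, 3.14, 3.14, 3.14].

## Interface

Orientations are given as a unit quaternion [x, y, z, w].
In Python, from plant import status, read_camera, camera_info, order, find_in gives the robot as it stands. The module is installed in compiled form; this text tells all that it offers.
- The arm moves only by the tool send_rows, never from a script. Its argument "plan" is a list of rows, each a list of 2 entries, a list of its own where there are three numbers: the shift along the tool's x, y, z in units of 30 mm (1.0 is 30 mm), then the turn, a rotation vector about the tool's x, y, z in units of 8 degrees (1.0 is 8 degrees). A call has 1 to 20 rows; each row is the pose to reach, as a shift and turn from the pose commanded when the call began, along the tool's axes at that moment; what a row does not reach only later rows make up. A row lasts 1/8 s, in which the tool goes at most 62.5 mm and 10.7 degrees, less where a joint would pass 70% of its speed; a pose out of reach is approached as far as the arm can. A call with a gripper value outside its range is refused whole. "fingers" is the opening, from 0 (shut) to 1 (fully open), set as the call begins (left out, the last holds). The fingers move at their own pace and stop on an object; "force" is the grip in N (left out, the last holds). Time passes only in rows, so rows that repeat a pose let the fingers close. It gives the time, the measured TCP pose, the force, the opening and the grip force at its end, in the units of the state.
- status.sense(): the state, without advancing time (a new reading comes with each control period).
- read_camera(name): name is "side" or "top" or "wrist"; returns (picture, depth): 420x560x3 uint8, red, green, blue; 420x560 float32, m along the optical axis (not along the pixel's ray), 0 where there is no reading.
- camera_info(name): a dict with "vfov" (degrees; the focal length in pixels is half the picture's height over the tangent of half this angle, whatever the lens; pixels are square), "cx", "cy" (the principal point, pixels), "world_from_camera" (4x4, takes a point from camera to world coordinates); the wrist camera has in their place "tool_from_camera" (4x4, takes a point from camera to tool coordinates, whose origin is the TCP and whose axes are the flange's). Camera axes: x right, y up, looking along -z (the intrinsics and any distortion apply to the point x, -y, -z); pixel columns grow to the right and rows downward; lengths in m; the calibration is good to about 2 mm. A picture is of the moment at which its call begins: read the wrist's pose just before it. camera_info takes no time and is no camera call.
- order.hand_in(): hands the job in; it is judged then, once.
Trained networks look in the newest picture that a camera, given by its name, has taken for a name from the list of things; names that differ only in an ending like _2 or _b are one class to them, and where a whole thing is asked for, a point or a joint stands for the part that bears it (a point fixed in the world has none). Each returns a list of dicts, best first, with "confidence" (0 to 1); they miss things now and then, are a little off and sometimes report something else, mostly with a low value. They report only what shows in the picture. A call takes as long as a camera call.
- find_in(camera, target): "position" ([column, row] as shares, 0 to 1, of the picture: columns of its width, rows of its height, amid what is visible of it).
The state is a dict: "time": time; "joints": joint angles; "joint_velocities": joint speeds; "tau": joint torques, N m; "tool_pos": TCP position; "tcp_rot": TCP orientation; "ft_force": force on the tool from outside, world axes, zero at the start; "wrist_torque": the same for the moment, N m; "grip_width": opening from 0.0 (shut) to 1.0 (fully open); "grasp_force": force on a finger pad.
Only numpy, scipy, OpenCV 4.12 (cv2) and the standard library are available. Lean on these libraries where they do the work, as an engineer would, in place of code of your own. Each camera call takes 0.05 s, during which the arm holds its last target. There are 200 camera calls.

## Task

Spin the bottle carousel by pushing the pegs on its rim with the fingers until the bottle with the pump stands right in line with the pointer at the front, then take the hand away. Do not touch, lift or topple any of the bottles, and leave the things lying round the carousel where they are.

Things in the scene. Friction and masses are not known exactly. Their poses are not given: they have to be found in the camera images.
- hub (a point): Centre of the carousel, on its turning axis at the height of the disc's top face, 32 mm above the table. Its frame belongs to the fixed foot and does not turn with the disc: z up, -x points to the front, at the pointer, y across.
- stand: Fixed foot of the carousel; origin under the hub, on the table. The disc on it is white with a dark top, 330 mm across, 16 to 32 mm above the table, with a low steel cap (48 mm across, 10 mm high) in the middle. Six bottles (five plain, one with a pump) stand loose on it about 64 mm from the axis, about 60 degrees apart; friction carries them round with the disc.
- pointer (a point): Top of the grey pointer post (22 mm square, 50 mm high, with a wedge towards the disc) on a fixed tongue of the foot, 218 mm from the hub, outside the disc: it marks the front of the carousel, roughly towards the robot.
- peg (a point): One of the six identical upright steel pegs on the disc's rim, half-way up its height. They stand 60 degrees apart, 150 mm from the axis (so the other five follow from this one); each is 16 mm in diameter and reaches from the disc's top to 85 mm above the table. They turn with the disc: pushing one sideways spins it.
- carousel (a joint): Angle of the disc, rad, positive counter-clockwise seen from above; endless for this job (20 rad either way). It turns with light friction (under 1 N at a peg) and stays where it is left, without springing back. Its zero says nothing about which bottle is at the front.
- pump_bottle: The only bottle with a pump: white, 39 mm across like the others, but with a thin stem and a red pump head with a side spout (reaching 26 mm from its axis) on top, 153 mm tall in all, about 0.12 kg, standing loose on the disc. Origin: centre of its underside. The way the spout points is of no importance.
- pump_mid (a point): Point on the axis of the pump bottle, 50 mm above its underside.
- bottle0: A plain white bottle without a pump, 39 mm across, 105 mm tall with its red screw cap, about 0.11 kg, standing loose on the carousel 64 mm from its axis. Origin: centre of its underside.
- bottle2: A plain white bottle without a pump, 39 mm across, 105 mm tall with its red screw cap, about 0.11 kg, standing loose on the carousel 64 mm from its axis. Origin: centre of its underside.
- bottle3: A plain white bottle without a pump, 39 mm across, 105 mm tall with its red screw cap, about 0.11 kg, standing loose on the carousel 64 mm from its axis. Origin: centre of its underside.
- bottle4: A plain white bottle without a pump, 39 mm across, 105 mm tall with its red screw cap, about 0.11 kg, standing loose on the carousel 64 mm from its axis. Origin: centre of its underside.
- bottle5: A plain white bottle without a pump, 39 mm across, 105 mm tall with its red screw cap, about 0.11 kg, standing loose on the carousel 64 mm from its axis. Origin: centre of its underside.
- spare_bottle: A plain bottle as on the carousel (39 mm across, 105 mm tall), standing on the table off to the side; leave alone. Origin: centre of its underside.
- tape_roll: Cardboard-brown roll of packing tape, 100 mm across, 45 mm high, lying flat on the table to the side; leave alone. Origin: centre of its underside.
- marker: Grey marker pen with black cap, 140 mm long along its x axis, 18 mm thick, lying on the table to the side; leave alone. Origin: below its middle on the table.
- glove_box: Cardboard glove box, 120 x 230 x 75 mm high, on the table to the side; leave alone. Origin: centre of its underside.

How it is judged:
At the end, for the whole second after the job is handed in: The pump bottle stands at the front of the carousel, its axis within 13 mm sideways of the line from the hub to the pointer and on the pointer's side; the disc is at rest; all six bottles stand upright (within 0.15 rad) on the disc, within 110 mm of its axis (y of pump_mid in the frame of hub between -0.013 and 0.013 m and x of pump_mid in the frame of hub below -0.045 m and velocity of joint carousel between -0.03 and 0.03 rad/s and linear speed of pump_bottle below 0.01 m/s and angle between each of bottle0, pump_bottle, bottle2, bottle3, bottle4, bottle5's own z axis and vertical below 0.15 rad and horizontal distance between each of bottle0, pump_bottle, bottle2, bottle3, bottle4, bottle5 and hub below 0.11 m and height (world z) of bottle0 between 0.027 and 0.042 m and height (world z) of pump_bottle between 0.027 and 0.042 m and height (world z) of bottle2 between 0.027 and 0.042 m and height (world z) of bottle3 between 0.027 and 0.042 m and height (world z) of bottle4 between 0.027 and 0.042 m and height (world z) of bottle5 between 0.027 and 0.042 m); the robot touches nothing.
It fails at once if the robot touches a bottle on the carousel (contact force between any of the fingers, the arm and bottle0 above 0.5 N or contact force between any of the fingers, the arm and pump_bottle above 0.5 N or contact force between any of the fingers, the arm and bottle2 above 0.5 N or contact force between any of the fingers, the arm and bottle3 above 0.5 N or contact force between any of the fingers, the arm and bottle4 above 0.5 N or contact force between any of the fingers, the arm and bottle5 above 0.5 N).
It fails at once if a bottle is lifted off the carousel (height (world z) of any of bottle0, pump_bottle, bottle2, bottle3, bottle4, bottle5 above 0.047 m).
It fails at once if a bottle on the carousel tips over or slides to the edge (angle between any of bottle0, pump_bottle, bottle2, bottle3, bottle4, bottle5's own z axis and vertical above 0.4 rad or horizontal distance between any of bottle0, pump_bottle, bottle2, bottle3, bottle4, bottle5 and hub above 0.12 m).
It fails at once if a thing lying on the table beside the carousel is disturbed (distance of any of spare_bottle, tape_roll, marker, glove_box from where it was at the start of the episode above 0.025 m).
It also fails if it takes over 72 s, if anything falls off the work surface, if the arm or the gripper's body presses on something with over 40 N, if the wrist force passes 120 N, or if a joint passes its speed limit or range.

## Working session

There is one attempt and no reset: what is moved stays moved. The work goes in short steps, Python scripts to look and compute and a tool call to move; the robot and the scene stay as the last step left them, time stands still between calls to the robot, and variables do not carry over. Pictures are saved under pics/ and viewed, at most 10 in all, crops included, and the job is handed in when it is done.

Besides the shell and the picture viewer there is one more tool, called after "Request:" as name(argument=value, ...), one argument or row to a line, values as JSON. send_rows: Moves the arm, as the interface text tells. Its arguments: {"type":"object","properties":{"plan":{"type":"array"},"fingers":{"type":"number"},"force":{"type":"number"}},"required":["plan"]}

```bash
mkdir -p pics
cat > h.py <<'E'
import numpy as np, cv2
from plant import status, read_camera, camera_info, order, find_in
from scipy.spatial.transform import Rotation as R
def pts(cam, depth, uv, T=None):
    i=camera_info(cam); f=210/np.tan(np.radians(i['vfov'])/2)
    u,v=np.asarray(uv,float).T; d=depth[v.astype(int),u.astype(int)]
    P=np.c_[(u-i['cx'])/f*d,-(v-i['cy'])/f*d,-d]
    T=np.array(i['world_from_camera']) if T is None else T
    return P@T[:3,:3].T+T[:3,3]
E
python3 - <<'E'
from h import *
s=status.sense(); print({k:np.round(s[k],3) for k in ('time','tool_pos','tcp_rot')})
ims=[]
for c in('top','side'):
    p,d=read_camera(c); np.savez('/tmp/%s.npz'%c,p=p,d=d); ims.append(p)
    i=camera_info(c); print(c,{k:v for k,v in i.items() if k!='world_from_camera'}, np.round(i['world_from_camera'],3).tolist())
    for t in('pump_bottle','peg','pointer','hub','stand','spare_bottle','tape_roll','marker','glove_box'):
        r=find_in(c,t)[:7 if t=='peg' else 2]
        for q in r:
            uv=np.array(q['position'])*[560,420]; 
            print(c,t,round(q['confidence'],2),uv.round(),pts(c,d,[uv])[0].round(3))
cv2.imwrite('pics/a.png',cv2.cvtColor(ims[0],cv2.COLOR_RGB2BGR)); cv2.imwrite('pics/b.png',cv2.cvtColor(ims[1],cv2.COLOR_RGB2BGR))
E
```

```text
{'time': np.float64(0.0), 'tool_pos': array([ 0.279, -0.586,  0.249]), 'tcp_rot': array([ 0.975,  0.221, -0.   , -0.001])}
top {'vfov': 57.88602015478154, 'cx': 276.8336995001907, 'cy': 208.83182781369547} [[0.007, 0.977, -0.212, 0.288], [-1.0, 0.006, -0.003, -0.016], [-0.002, 0.212, 0.977, 1.297], [0.0, 0.0, 0.0, 1.0]]
top pump_bottle 0.67 [273. 185.] [0.617 0.001 0.131]
top pump_bottle 0.17 [270. 206.] [0.557 0.01  0.104]
top peg 0.87 [282. 204.] [ 0.577 -0.03   0.04 ]
top pointer 0.67 [288. 209.] [ 0.56 -0.05  0.04]
top pointer 0.52 [289. 205.] [ 0.572 -0.052  0.043]
top hub 0.81 [283. 209.] [ 0.561 -0.035  0.042]
top hub 0.74 [150. 185.] [0.648 0.435 0.011]
top stand 0.9 [286. 207.] [ 0.566 -0.042  0.044]
top spare_bottle 0.66 [276. 187.] [ 0.617 -0.008  0.106]
top spare_bottle 0.52 [145. 245.] [0.429 0.413 0.075]
top tape_roll 0.77 [148. 188.] [0.641 0.444 0.001]
top marker 0.63 [394. 255.] [ 0.41  -0.406  0.015]
top glove_box 0.68 [407. 178.] [ 0.662 -0.446  0.074]
side {'vfov': 43.84531660719101, 'cx': 277.71134057384177, 'cy': 202.5894308901034} [[0.999, 0.008, -0.031, 0.489], [-0.028, 0.671, -0.741, -1.15], [0.015, 0.742, 0.67, 1.104], [0.0, 0.0, 0.0, 1.0]]
side pump_bottle 0.74 [307. 188.] [ 0.621 -0.001  0.122]
side peg 0.77 [290. 230.] [ 0.569 -0.083  0.03 ]
side pointer 0.82 [291. 233.] [ 0.572 -0.095  0.03 ]
side pointer 0.54 [289. 231.] [ 0.567 -0.09   0.034]
side hub 0.88 [292. 230.] [ 0.576 -0.081  0.032]
side hub 0.33 [248. 127.] [0.442 0.408 0.059]
side stand 0.95 [292. 228.] [ 0.576 -0.074  0.031]
side stand 0.69 [292. 231.] [ 0.576 -0.081  0.028]
side spare_bottle 0.54 [245. 128.] [0.431 0.407 0.055]
side tape_roll 0.93 [300. 133.] [0.634 0.454 0.001]
side marker 0.54 [233. 331.] [ 0.415 -0.41   0.012]
side glove_box 0.72 [333. 327.] [ 0.652 -0.445  0.077]
```

View pics/a.png

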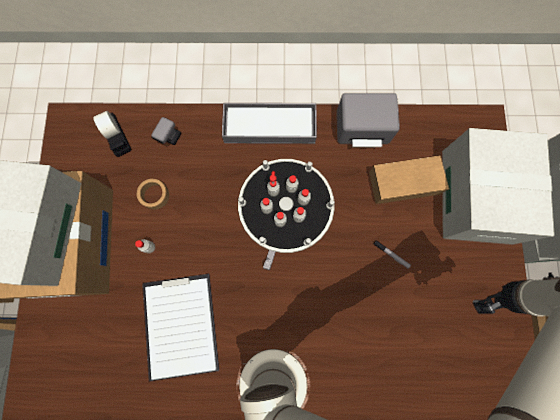

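View pics/b.png

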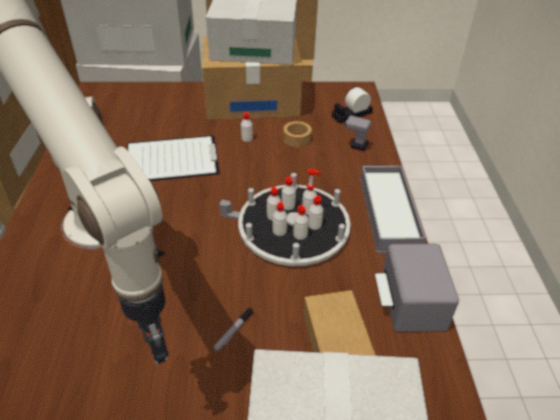

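The top view shows the disc around (286,204), pump bottle at (273,183), the pointer post at (268,262), and pegs near (266,166), (308,167), (308,240), (262,240), (241,205). I'll measure these accurately from depth.

```bash
cat >> h.py <<'E'
from scipy.optimize import least_squares
def cloud(cam,p,d):
    v,u=np.nonzero((d>0)); return pts(cam,d,np.c_[u,v]), p[v,u].astype(int)
def blobs(Q,eps=0.02):
    from scipy.cluster.hierarchy import fcluster,linkage
    l=fcluster(linkage(Q[:,:2],'single'),eps,'distance'); return [Q[l==k] for k in set(l)]
def scene(cam,p,d,c=None,verb=1):
    P,C=cloud(cam,p,d); c0=np.array([.57,-.045]) if c is None else c
    r=np.linalg.norm(P[:,:2]-c0,axis=1)
    if c is None:
        wh=(C.min(1)>140)&(abs(P[:,2]-.032)<.008)&(r>.12)&(r<.2); E=P[wh,:2]
        f=least_squares(lambda x:np.hypot(*(E-x[:2]).T)-x[2],[*c0,.165],loss='soft_l1',f_scale=.003).x
        print('rim fit',f.round(4),len(E)); c=f[:2]
    r=np.linalg.norm(P[:,:2]-c,axis=1); out={}
    for nm,m in(('peg',(P[:,2]>.055)&(P[:,2]<.1)&(r>.13)&(r<.172)),('post',(P[:,2]>.03)&(P[:,2]<.065)&(r>.19)&(r<.24)),('red',(C[:,0]>120)&(C[:,1]<70)&(r<.12))):
        if m.sum()<2: continue
        for b in blobs(P[m],.012):
            if len(b)<3: continue
            q=b[:,:2].mean(0)-c
            print(nm,len(b),q.round(3)+c,'r',np.hypot(*q).round(3),'ang',np.degrees(np.arctan2(q[1],q[0])).round(1),'z',b[:,2].min().round(3),b[:,2].max().round(3))
E
python3 - <<'E'
from h import *
for c in('top','side'):
    z=np.load('/tmp/%s.npz'%c); print(c); scene(c,z['p'],z['d'])
E
```

```text
top
rim fit [ 0.5799 -0.0417  0.1584] 825
peg 27 [0.70986059 0.03033194] r 0.149 ang 28.9 z 0.056 0.089
peg 28 [ 0.70686059 -0.11866806] r 0.148 ang -31.4 z 0.057 0.086
peg 23 [0.45186059 0.03733194] r 0.15 ang 148.3 z 0.06 0.089
peg 25 [0.58286059 0.10833194] r 0.15 ang 88.9 z 0.058 0.087
peg 26 [ 0.57486059 -0.18966806] r 0.148 ang -92.0 z 0.056 0.088
peg 26 [ 0.44786059 -0.11066806] r 0.149 ang -152.3 z 0.056 0.091
post 60 [0.37486059 0.01933194] r 0.214 ang 163.4 z 0.033 0.053
post 109 [ 0.81486059 -0.04166806] r 0.235 ang -0.0 z 0.03 0.063
red 33 [ 0.51986059 -0.02166806] r 0.063 ang 161.3 z 0.112 0.14
red 33 [0.56486059 0.02333194] r 0.067 ang 103.1 z 0.125 0.142
red 67 [0.62786059 0.00133194] r 0.065 ang 41.7 z 0.113 0.19
red 29 [ 0.53586059 -0.08466806] r 0.062 ang -135.7 z 0.115 0.14
red 35 [ 0.59486059 -0.10066806] r 0.061 ang -75.4 z 0.101 0.14
red 36 [ 0.63886059 -0.06066806] r 0.062 ang -17.9 z 0.121 0.141
side
rim fit [ 0.5832 -0.041   0.159 ] 836
peg 40 [0.58820085 0.10597857] r 0.147 ang 88.0 z 0.055 0.087
peg 51 [0.45520085 0.03597857] r 0.149 ang 149.1 z 0.055 0.087
peg 61 [ 0.45120085 -0.11502143] r 0.151 ang -150.5 z 0.056 0.088
peg 62 [ 0.57920085 -0.19302143] r 0.153 ang -91.7 z 0.056 0.088
peg 57 [ 0.71020085 -0.12302143] r 0.151 ang -32.8 z 0.055 0.086
peg 49 [0.71420085 0.02697857] r 0.148 ang 27.4 z 0.056 0.086
post 113 [ 0.81720085 -0.04202143] r 0.234 ang -0.1 z 0.03 0.063
post 89 [0.37820085 0.01597857] r 0.213 ang 164.5 z 0.031 0.053
red 88 [ 0.63320085 -0.00102143] r 0.064 ang 38.4 z 0.119 0.188
red 56 [0.56720085 0.02097857] r 0.064 ang 104.1 z 0.12 0.138
red 3 [0.60320085 0.02297857] r 0.067 ang 72.9 z 0.028 0.035
red 44 [ 0.52320085 -0.02502143] r 0.062 ang 165.3 z 0.119 0.141
red 44 [ 0.53920085 -0.08902143] r 0.065 ang -132.6 z 0.117 0.139
red 53 [ 0.59620085 -0.10302143] r 0.064 ang -77.9 z 0.118 0.14
red 46 [ 0.64420085 -0.06502143] r 0.065 ang -21.6 z 0.118 0.139
```

Request:
send_rows(
  plan=[
    [[4,-4.4,0],[0,0,0]],
    [[8,-8.9,0],[0,0,0]],
    [[11.8,-13.1,0],[0,0,0]],
    [[11.8,-13.1,0],[0,0,0]],
    [[11.8,-13.1,0],[0,0,0]],
    [[11.8,-13.1,0],[0,0,0]],
    [[11.8,-13.1,0],[0,0,0]],
    [[11.8,-13.1,0],[0,0,0]],
    [[11.8,-13.1,0],[0,0,0]],
    [[11.8,-13.1,0],[0,0,0]],
    [[11.8,-13.1,2],[0,0,0]],
    [[11.8,-13.1,4.2],[0,0,0]],
    [[11.8,-13.1,4.2],[0,0,0]],
    [[11.8,-13.1,4.2],[0,0,0]],
  ],
  fingers=0,
)

```text
time: 2.75
tool_pos: [0.4309, -0.0802, 0.1255]
tcp_rot: [0.975, 0.22, 0.0, 0.0]
ft_force: [-0.2, -0.5, 0.9]
grip_width: 0.0
grasp_force: 0.0
```

Run:
```python
from h import *
p,d=read_camera('top'); scene('top',p,d,np.array([.5815,-.0415]))
p2,d2=read_camera('side'); scene('side',p2,d2,np.array([.5815,-.0415]))
s=status.sense(); print({k:np.round(s[k],3) for k in ('time','tool_pos','tcp_rot','ft_force','grip_width')})
cv2.imwrite('pics/c.png',cv2.cvtColor(np.vstack([p[100:300,130:430],p2[100:300,130:430]]),cv2.COLOR_RGB2BGR))
```

```text
peg 28 [ 0.5745 -0.1895] r 0.148 ang -92.7 z 0.056 0.089
peg 27 [0.7105 0.0305] r 0.147 ang 29.1 z 0.055 0.088
peg 29 [ 0.7055 -0.1185] r 0.146 ang -31.7 z 0.055 0.09
peg 23 [0.4525 0.0375] r 0.151 ang 148.7 z 0.06 0.087
peg 25 [0.5825 0.1085] r 0.15 ang 89.6 z 0.056 0.089
post 60 [0.3745 0.0195] r 0.216 ang 163.6 z 0.032 0.054
post 128 [ 0.8145 -0.0415] r 0.233 ang -0.1 z 0.031 0.064
red 3 [ 0.5455 -0.0845] r 0.057 ang -130.1 z 0.138 0.139
red 33 [ 0.5955 -0.1005] r 0.061 ang -76.8 z 0.097 0.141
red 37 [ 0.6395 -0.0605] r 0.061 ang -18.5 z 0.125 0.141
red 63 [0.6285 0.0015] r 0.063 ang 42.6 z 0.117 0.189
red 33 [0.5645 0.0235] r 0.068 ang 104.7 z 0.124 0.142
red 35 [ 0.5205 -0.0215] r 0.064 ang 162.2 z 0.098 0.142
peg 40 [0.5885 0.1065] r 0.149 ang 87.3 z 0.056 0.085
peg 59 [ 0.4515 -0.1155] r 0.149 ang -150.5 z 0.056 0.088
peg 22 [0.4585 0.0355] r 0.145 ang 148.1 z 0.062 0.086
peg 63 [ 0.5785 -0.1935] r 0.152 ang -91.0 z 0.055 0.087
peg 54 [0.7145 0.0275] r 0.15 ang 27.4 z 0.056 0.087
peg 56 [ 0.7095 -0.1225] r 0.152 ang -32.2 z 0.055 0.088
post 99 [ 0.8165 -0.0425] r 0.235 ang -0.2 z 0.03 0.064
post 91 [0.3775 0.0165] r 0.212 ang 164.2 z 0.03 0.056
red 41 [ 0.5235 -0.0245] r 0.06 ang 163.5 z 0.117 0.141
red 47 [ 0.5395 -0.0895] r 0.064 ang -131.3 z 0.116 0.139
red 54 [ 0.5965 -0.1045] r 0.065 ang -76.3 z 0.12 0.141
red 45 [ 0.6435 -0.0645] r 0.066 ang -20.0 z 0.116 0.141
red 86 [ 0.6335 -0.0015] r 0.066 ang 37.7 z 0.119 0.188
red 3 [0.6025 0.0235] r 0.069 ang 71.8 z 0.028 0.034
red 51 [0.5675 0.0205] r 0.064 ang 102.9 z 0.12 0.139
{'time': np.float64(2.85), 'tool_pos': array([ 0.432, -0.08 ,  0.127]), 'tcp_rot': array([0.975, 0.22 , 0.002, 0.001]), 'ft_force': array([0.418, 0.113, 0.782]), 'grip_width': np.float64(0.001)}
```

View pics/c.png

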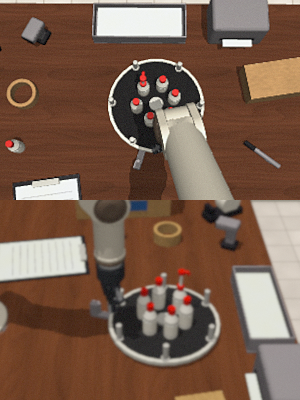

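The fingers are beside the front-right peg, between it and the pointer, clear of everything. I'll compute the arc rows.

```bash
cat >> h.py <<'E'
H=np.array([.5815,-.0415])
def arc(angs,r=.157,z=.084):
    s=status.sense(); M=R.from_quat(s['tcp_rot']).as_matrix()
    for a in angs:
        t=np.radians(a); w=np.array([*(H+r*np.array([np.cos(t),np.sin(t)])),z])
        print(int(a),(M.T@(w-s['tool_pos'])/.03).round(2).tolist())
E
python3 - <<'E'
from h import *
arc(range(-166,-48,4))
E
```

```text
-166 [-0.08, -0.08, 1.43]
-162 [-0.14, 0.28, 1.43]
-158 [-0.18, 0.65, 1.43]
-154 [-0.19, 1.01, 1.43]
-150 [-0.17, 1.38, 1.43]
-146 [-0.13, 1.74, 1.43]
-142 [-0.06, 2.1, 1.43]
-138 [0.03, 2.45, 1.44]
-134 [0.15, 2.8, 1.44]
-130 [0.29, 3.13, 1.44]
-126 [0.45, 3.46, 1.44]
-122 [0.64, 3.78, 1.44]
-118 [0.84, 4.08, 1.44]
-114 [1.07, 4.36, 1.45]
-110 [1.32, 4.63, 1.45]
-106 [1.58, 4.88, 1.45]
-102 [1.86, 5.11, 1.45]
-98 [2.16, 5.33, 1.45]
-94 [2.47, 5.52, 1.46]
-90 [2.8, 5.69, 1.46]
-86 [3.13, 5.83, 1.46]
-82 [3.48, 5.95, 1.46]
-78 [3.83, 6.05, 1.46]
-74 [4.19, 6.12, 1.46]
-70 [4.55, 6.17, 1.46]
-66 [4.91, 6.19, 1.47]
-62 [5.28, 6.19, 1.47]
-58 [5.64, 6.16, 1.47]
-54 [6.01, 6.1, 1.47]
-50 [6.36, 6.03, 1.47]
```

Request:
send_rows(
  plan=[
    [[-0.1,-0.1,0.8],[0,0,0]],
    [[-0.1,-0.1,1.4],[0,0,0]],
    [[-0.1,-0.1,1.4],[0,0,0]],
    [[-0.12,0.1,1.4],[0,0,0]],
    [[-0.14,0.25,1.4],[0,0,0]],
    [[-0.16,0.4,1.4],[0,0,0]],
    [[-0.18,0.55,1.4],[0,0,0]],
    [[-0.19,0.7,1.4],[0,0,0]],
    [[-0.19,0.85,1.4],[0,0,0]],
    [[-0.19,1.0,1.4],[0,0,0]],
    [[-0.18,1.2,1.4],[0,0,0]],
    [[-0.17,1.4,1.4],[0,0,0]],
    [[-0.13,1.74,1.4],[0,0,0]],
    [[-0.06,2.1,1.4],[0,0,0]],
    [[0.03,2.45,1.4],[0,0,0]],
    [[0.15,2.8,1.4],[0,0,0]],
    [[0.29,3.13,1.4],[0,0,0]],
    [[0.37,3.3,1.4],[0,0,0]],
    [[0.45,3.46,1.4],[0,0,0]],
    [[0.45,3.46,1.4],[0,0,0]],
  ],
)

```text
time: 5.35
tool_pos: [0.4874, -0.1677, 0.0824]
tcp_rot: [0.975, 0.221, 0.0, 0.0]
ft_force: [-0.1, -0.0, 0.6]
grip_width: -0.004
grasp_force: 0.0
```

Run:
```python
from h import *
s=status.sense(); print({k:np.round(s[k],3) for k in ('time','tool_pos','ft_force')})
q=s['tool_pos'][:2]-H; print(np.hypot(*q),np.degrees(np.arctan2(q[1],q[0])))
for c in('top','side'): p,d=read_camera(c); scene(c,p,d,H)
arc(range(-124,-32,4))
```

```text
{'time': np.float64(5.35), 'tool_pos': array([ 0.487, -0.168,  0.082]), 'ft_force': array([-0.11 , -0.021,  0.612])}
0.15741560089483306 -126.6949569413741
peg 27 [ 0.6555 -0.1685] r 0.147 ang -59.7 z 0.057 0.091
peg 26 [0.6515 0.0885] r 0.148 ang 61.8 z 0.057 0.091
peg 30 [ 0.7285 -0.0385] r 0.147 ang 1.2 z 0.061 0.09
peg 26 [0.5025 0.0865] r 0.151 ang 121.7 z 0.057 0.089
peg 23 [ 0.4305 -0.0425] r 0.151 ang -179.5 z 0.064 0.089
post 60 [0.3745 0.0195] r 0.216 ang 163.5 z 0.03 0.058
post 125 [ 0.8145 -0.0425] r 0.233 ang -0.3 z 0.031 0.063
red 35 [ 0.5185 -0.0565] r 0.064 ang -166.5 z 0.117 0.14
red 30 [0.5325 0.0045] r 0.067 ang 136.9 z 0.125 0.141
red 38 [ 0.6405 -0.0265] r 0.061 ang 14.5 z 0.123 0.14
red 61 [0.5975 0.0215] r 0.065 ang 75.4 z 0.095 0.189
red 32 [ 0.5665 -0.1015] r 0.062 ang -103.8 z 0.129 0.14
red 37 [ 0.6245 -0.0835] r 0.06 ang -44.8 z 0.117 0.142
peg 54 [ 0.4335 -0.0465] r 0.148 ang -178.0 z 0.055 0.087
peg 114 [ 0.4985 -0.1765] r 0.158 ang -121.6 z 0.056 0.098
peg 58 [ 0.6595 -0.1725] r 0.152 ang -59.2 z 0.056 0.087
peg 47 [0.6555 0.0875] r 0.148 ang 60.2 z 0.0
[... 302 characters left out ...]
295] r 0.063 ang 11.0 z 0.085 0.14
red 45 [ 0.6255 -0.0885] r 0.064 ang -46.9 z 0.118 0.139
red 51 [ 0.5695 -0.1055] r 0.065 ang -101.0 z 0.12 0.14
-124 [0.14, 0.22, -0.06]
-120 [0.34, 0.53, -0.06]
-116 [0.56, 0.83, -0.06]
-112 [0.79, 1.1, -0.06]
-108 [1.05, 1.36, -0.06]
-104 [1.32, 1.61, -0.06]
-100 [1.61, 1.83, -0.06]
-96 [1.92, 2.03, -0.06]
-92 [2.23, 2.21, -0.06]
-88 [2.56, 2.37, -0.06]
-84 [2.9, 2.5, -0.06]
-80 [3.25, 2.61, -0.06]
-76 [3.61, 2.7, -0.06]
-72 [3.97, 2.76, -0.06]
-68 [4.33, 2.79, -0.06]
-64 [4.7, 2.8, -0.06]
-60 [5.06, 2.78, -0.06]
-56 [5.42, 2.74, -0.06]
-52 [5.78, 2.68, -0.06]
-48 [6.14, 2.59, -0.06]
-44 [6.48, 2.47, -0.06]
-40 [6.82, 2.33, -0.06]
-36 [7.15, 2.17, -0.06]
```

Request:
send_rows(
  plan=[
    [[0.14,0.22,0],[0,0,0]],
    [[0.34,0.53,0],[0,0,0]],
    [[0.56,0.83,0],[0,0,0]],
    [[0.79,1.1,0],[0,0,0]],
    [[1.05,1.36,0],[0,0,0]],
    [[1.32,1.61,0],[0,0,0]],
    [[1.61,1.83,0],[0,0,0]],
    [[1.92,2.03,0],[0,0,0]],
    [[2.23,2.21,0],[0,0,0]],
    [[2.56,2.37,0],[0,0,0]],
    [[2.9,2.5,0],[0,0,0]],
    [[3.25,2.61,0],[0,0,0]],
    [[3.61,2.7,0],[0,0,0]],
    [[3.97,2.76,0],[0,0,0]],
    [[4.33,2.79,0],[0,0,0]],
    [[4.7,2.8,0],[0,0,0]],
    [[5.06,2.78,0],[0,0,0]],
    [[5.3,2.76,0],[0,0,0]],
    [[5.5,2.73,0],[0,0,0]],
    [[5.6,2.71,0],[0,0,0]],
  ],
)

```text
time: 7.95
tool_pos: [0.6739, -0.1684, 0.0823]
tcp_rot: [0.975, 0.221, 0.0, 0.0]
ft_force: [-1.3, -1.1, -0.2]
grip_width: -0.001
grasp_force: 0.3
```

Run:
```python
from h import *
s=status.sense(); print({k:np.round(s[k],3) for k in ('time','tool_pos','ft_force')})
q=s['tool_pos'][:2]-H; print(np.hypot(*q),np.degrees(np.arctan2(q[1],q[0])))
for c in('top','side'): p,d=read_camera(c); scene(c,p,d,H)
arc(range(-56,-26,2))
```

```text
{'time': np.float64(7.95), 'tool_pos': array([ 0.674, -0.168,  0.082]), 'ft_force': array([-1.283, -1.145, -0.207])}
0.15698437521683592 -53.93645839352668
peg 15 [ 0.6635 -0.1715] r 0.154 ang -57.7 z 0.07 0.098
peg 25 [ 0.5345 -0.1825] r 0.149 ang -108.4 z 0.059 0.089
peg 25 [ 0.4335 -0.0735] r 0.151 ang -167.9 z 0.059 0.088
peg 23 [0.4785 0.0685] r 0.151 ang 133.2 z 0.061 0.092
peg 31 [ 0.7245 -0.0085] r 0.147 ang 13.1 z 0.056 0.089
peg 26 [0.6235 0.1015] r 0.149 ang 73.5 z 0.062 0.087
post 60 [0.3745 0.0195] r 0.216 ang 163.5 z 0.032 0.054
post 126 [ 0.8145 -0.0395] r 0.233 ang 0.4 z 0.03 0.064
red 33 [ 0.5755 -0.1045] r 0.063 ang -95.5 z 0.132 0.14
red 31 [ 0.5205 -0.0725] r 0.068 ang -153.0 z 0.102 0.142
red 36 [ 0.6325 -0.0735] r 0.061 ang -32.4 z 0.123 0.14
red 35 [ 0.6335 -0.0125] r 0.059 ang 29.1 z 0.125 0.14
red 34 [0.5835 0.0215] r 0.063 ang 87.8 z 0.126 0.141
red 3 [ 0.5615 -0.0165] r 0.032 ang 128.2 z 0.029 0.033
red 62 [ 0.5255 -0.0025] r 0.068 ang 145.4 z 0.097 0.188
peg 48 [0.6275 0.0985] r 0.147 ang 71.8 z 0.055 0.087
peg 61 [ 0.5385 -0.1865] r 0.151 ang -106.4 z 0.0
[... 298 characters left out ...]
0.5245 -0.0765] r 0.067 ang -148.4 z 0.121 0.141
red 72 [ 0.5295 -0.0085] r 0.061 ang 147.3 z 0.12 0.187
red 46 [ 0.6365 -0.0145] r 0.061 ang 25.8 z 0.118 0.142
red 49 [0.5865 0.0175] r 0.059 ang 84.8 z 0.119 0.139
red 41 [ 0.6365 -0.0785] r 0.067 ang -33.7 z 0.119 0.138
red 48 [ 0.5785 -0.1085] r 0.067 ang -92.4 z 0.118 0.138
-56 [-0.19, 0.04, -0.05]
-54 [-0.01, 0.01, -0.05]
-52 [0.17, -0.03, -0.05]
-50 [0.35, -0.07, -0.05]
-48 [0.53, -0.12, -0.05]
-46 [0.7, -0.18, -0.05]
-44 [0.87, -0.24, -0.05]
-42 [1.04, -0.3, -0.05]
-40 [1.21, -0.38, -0.05]
-38 [1.37, -0.46, -0.05]
-36 [1.54, -0.54, -0.05]
-34 [1.69, -0.63, -0.05]
-32 [1.85, -0.73, -0.05]
-30 [2.0, -0.83, -0.05]
-28 [2.15, -0.93, -0.05]
```

Request:
send_rows(
  plan=[
    [[0.17,-0.03,0],[0,0,0]],
    [[0.35,-0.07,0],[0,0,0]],
    [[0.53,-0.12,0],[0,0,0]],
    [[0.7,-0.18,0],[0,0,0]],
    [[0.87,-0.24,0],[0,0,0]],
    [[1.04,-0.3,0],[0,0,0]],
    [[1.15,-0.35,0],[0,0,0]],
    [[1.25,-0.4,0],[0,0,0]],
    [[1.32,-0.43,0],[0,0,0]],
    [[1.39,-0.47,0],[0,0,0]],
    [[1.44,-0.49,0],[0,0,0]],
    [[1.44,-0.49,0],[0,0,0]],
    [[1.44,-0.49,0],[0,0,0]],
  ],
)

```text
time: 9.68
tool_pos: [0.7066, -0.1368, 0.0824]
tcp_rot: [0.975, 0.221, 0.0, 0.0]
ft_force: [-1.0, 0.2, 0.4]
grip_width: 0.003
grasp_force: 0.0
```

Run:
```python
from h import *
s=status.sense(); print({k:np.round(s[k],3) for k in ('time','tool_pos','ft_force')})
q=s['tool_pos'][:2]-H; print(np.hypot(*q),np.degrees(np.arctan2(q[1],q[0])))
for c in('top','side'): p,d=read_camera(c); scene(c,p,d,H); cv2.imwrite('pics/d_%s.png'%c,cv2.resize(cv2.cvtColor(p[130:290,180:400],cv2.COLOR_RGB2BGR),None,fx=3,fy=3))
arc([-50,-45,-40,-36,-34,-32])
```

```text
{'time': np.float64(9.675), 'tool_pos': array([ 0.707, -0.137,  0.082]), 'ft_force': array([-1.006,  0.225,  0.35 ])}
0.15722162496436515 -37.30412796007891
peg 23 [ 0.4505 -0.1145] r 0.15 ang -150.8 z 0.06 0.088
peg 15 [ 0.6965 -0.1385] r 0.15 ang -40.2 z 0.073 0.095
peg 28 [ 0.5785 -0.1895] r 0.148 ang -91.1 z 0.057 0.089
peg 24 [0.7085 0.0335] r 0.147 ang 30.7 z 0.059 0.088
peg 27 [0.5795 0.1085] r 0.15 ang 90.9 z 0.058 0.088
peg 23 [0.4505 0.0345] r 0.152 ang 150.1 z 0.065 0.089
post 60 [0.3745 0.0195] r 0.216 ang 163.5 z 0.035 0.054
post 124 [ 0.8145 -0.0425] r 0.233 ang -0.4 z 0.03 0.064
red 60 [ 0.5155 -0.0205] r 0.069 ang 162.4 z 0.097 0.19
red 34 [ 0.5945 -0.1025] r 0.063 ang -77.8 z 0.131 0.14
red 36 [ 0.5325 -0.0885] r 0.068 ang -136.0 z 0.125 0.142
red 34 [ 0.6405 -0.0565] r 0.06 ang -14.6 z 0.12 0.143
red 37 [0.5655 0.0185] r 0.062 ang 105.0 z 0.098 0.142
red 35 [0.6225 0.0015] r 0.06 ang 46.6 z 0.118 0.141
peg 32 [0.5855 0.1075] r 0.149 ang 88.6 z 0.059 0.086
peg 60 [ 0.5825 -0.1945] r 0.153 ang -89.8 z 0.056 0.089
peg 63 [ 0.7035 -0.1455] r 0.16 ang -40.3 z 0.065 0.1
peg 51 [ 0.4535 -0.1195] r 0.15 ang -148.8 z 0.055 0.088
peg 50 [0.4535 0.0315] r 0.147 ang 150.4 z 0.057 0.088
post 92 [0.3775 0.0155] r 0.212 ang 164.3 z 0.03 0.054
post 92 [ 0.8165 -0.0415] r 0.235 ang 0.0 z 0.031 0.065
red 49 [ 0.5975 -0.1075] r 0.067 ang -76.6 z 0.117 0.14
red 46 [ 0.5365 -0.0925] r 0.068 ang -131.6 z 0.118 0.142
red 49 [ 0.6445 -0.0595] r 0.065 ang -16.3 z 0.115 0.138
red 82 [ 0.5205 -0.0245] r 0.064 ang 164.6 z 0.121 0.187
red 52 [0.5675 0.0165] r 0.059 ang 103.5 z 0.121 0.14
red 50 [6.255e-01 5.000e-04] r 0.061 ang 43.2 z 0.122 0.139
-50 [-1.08, 0.41, -0.05]
-45 [-0.64, 0.27, -0.05]
-40 [-0.22, 0.1, -0.05]
-36 [0.11, -0.06, -0.05]
-34 [0.26, -0.15, -0.05]
-32 [0.42, -0.25, -0.05]
```

View pics/d_top.png

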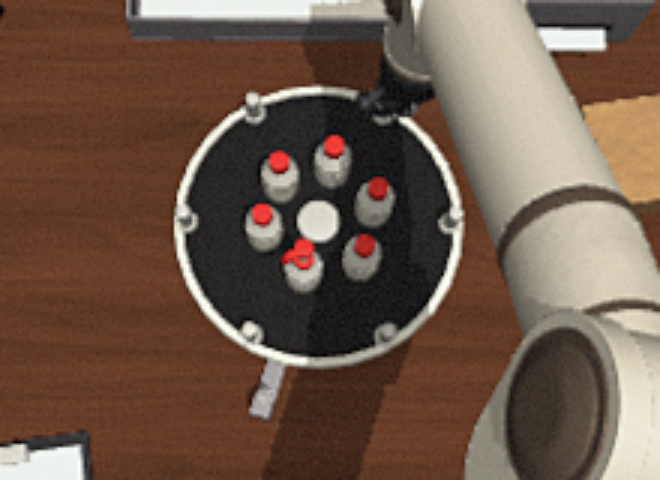

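The picture shows the pump bottle at (300,265) aligned with the pointer at (265,390) (163.5° against 164°). I'll back off the peg, then lift and move outward.

Request:
send_rows(
  plan=[
    [[-0.15,0.07,0],[0,0,0]],
    [[-0.35,0.16,0],[0,0,0]],
    [[-0.55,0.25,0],[0,0,0]],
    [[-0.55,0.5,-0.6],[0,0,0]],
    [[-0.55,0.9,-1.6],[0,0,0]],
    [[-0.55,1.5,-3],[0,0,0]],
    [[-0.55,2.5,-4.5],[0,0,0]],
    [[-0.55,4,-5.5],[0,0,0]],
    [[-0.55,5,-5.5],[0,0,0]],
    [[-0.55,5,-5.5],[0,0,0]],
    [[-0.55,5,-5.5],[0,0,0]],
  ],
)

```text
time: 11.15
tool_pos: [0.7559, -0.2783, 0.2477]
tcp_rot: [0.975, 0.221, 0.0, -0.001]
ft_force: [0.4, -0.3, -0.3]
grip_width: 0.002
grasp_force: 0.0
```

Run:
```python
from h import *
s=status.sense(); print({k:np.round(s[k],3) for k in ('time','tool_pos','ft_force','joint_velocities')})
for c in('top','side'):
    p,d=read_camera(c); scene(c,p,d,H); cv2.imwrite('pics/e_%s.png'%c,cv2.cvtColor(p,cv2.COLOR_RGB2BGR))
```

```text
{'time': np.float64(11.15), 'tool_pos': array([ 0.756, -0.278,  0.248]), 'ft_force': array([ 0.35 , -0.315, -0.277]), 'joint_velocities': array([-0.013, -0.004, -0.01 ,  0.021,  0.   , -0.004,  0.001])}
peg 24 [0.7075 0.0335] r 0.147 ang 30.8 z 0.057 0.092
peg 24 [0.4505 0.0335] r 0.152 ang 150.1 z 0.058 0.086
peg 27 [0.5785 0.1085] r 0.15 ang 91.0 z 0.056 0.089
peg 28 [ 0.7075 -0.1155] r 0.146 ang -30.4 z 0.059 0.087
peg 23 [ 0.4505 -0.1155] r 0.151 ang -150.8 z 0.062 0.088
peg 27 [ 0.5785 -0.1895] r 0.148 ang -91.1 z 0.057 0.091
post 59 [0.3745 0.0195] r 0.216 ang 163.5 z 0.033 0.054
post 129 [ 0.8145 -0.0425] r 0.233 ang -0.2 z 0.03 0.064
red 36 [0.5655 0.0185] r 0.062 ang 105.0 z 0.098 0.14
red 34 [0.6225 0.0015] r 0.06 ang 46.5 z 0.121 0.141
red 34 [ 0.6395 -0.0565] r 0.06 ang -14.5 z 0.12 0.139
red 58 [ 0.5155 -0.0205] r 0.069 ang 162.2 z 0.102 0.188
red 33 [ 0.5325 -0.0885] r 0.068 ang -136.4 z 0.118 0.141
red 36 [ 0.5945 -0.1025] r 0.063 ang -77.9 z 0.129 0.14
peg 57 [ 0.7115 -0.1185] r 0.151 ang -30.6 z 0.055 0.086
peg 51 [0.7115 0.0305] r 0.149 ang 28.9 z 0.056 0.086
peg 32 [0.5855 0.1065] r 0.148 ang 88.6 z 0.058 0.088
peg 60 [ 0.5815 -0.1935] r 0.152 ang -89.8 z 0.056 0.089
peg 52 [ 0.4535 -0.1195] r 0.15 ang -148.8 z 0.055 0.088
peg 55 [0.4535 0.0305] r 0.146 ang 150.5 z 0.055 0.089
post 88 [0.3775 0.0165] r 0.212 ang 164.1 z 0.031 0.053
red 43 [ 0.5365 -0.0935] r 0.069 ang -130.9 z 0.123 0.14
red 53 [ 0.5965 -0.1055] r 0.066 ang -76.8 z 0.117 0.14
red 48 [ 0.6445 -0.0595] r 0.065 ang -16.2 z 0.119 0.141
red 82 [ 0.5205 -0.0245] r 0.064 ang 164.4 z 0.121 0.187
red 49 [ 6.255e-01 -5.000e-04] r 0.06 ang 42.9 z 0.121 0.141
red 52 [0.5675 0.0165] r 0.06 ang 103.2 z 0.115 0.14
red 4 [0.5995 0.0195] r 0.064 ang 73.4 z 0.026 0.031
```

View pics/e_side.png

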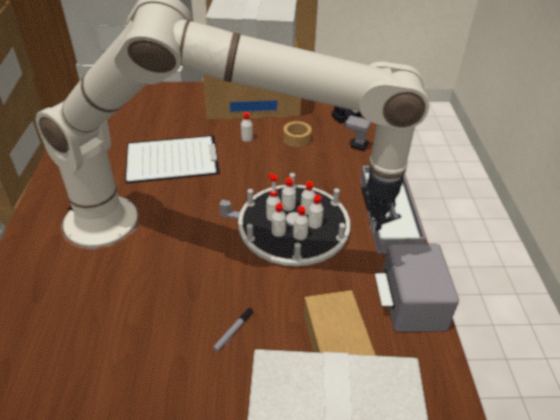

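The hand is clear at (385,215). All bottles are upright, and the pump bottle at (272,195) faces the pointer at (225,208). The disc has not moved since the last check.

```bash
python3 -c "
from plant import order; print(order.hand_in())"
```

```text
the job is handed in; nothing more can be done
None
```

I turned the carousel about 122° counter-clockwise by pushing one peg, and the pump bottle stood in line with the pointer to within about 1–2° when I handed in at about 11 s; all six bottles were upright, the hand was clear, and no verdict was returned.

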